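# Load the hand stamping press and strike the tag

## Robot

A 6-joint arm with a two-finger parallel gripper is mounted at the origin on the work surface. World frame = base frame: x ahead of the robot, y to its left, z up, the work surface at z = 0. Lengths are in m, angles in rad, forces in N, time in s.
With the tool pointing down it reaches from about 0.3 to 0.875 m from the base axis. Payload 6.4 kg.
Tool frame: the origin (TCP) lies midway between the tips of the shut fingers; the grasp point (between the pads) lies behind it (env.tcp_to_grasp is the z of the grasp point in the tool frame, in m); z points along the fingers, y is the line along which they close (so a half turn about z gives the same grasp; the last joint's range is limited). The gripper opens to 85 mm and grips with 20 to 120 N. Pads are 22 mm wide; open, the fingers measure 114 mm over their backs; the gripper's body (76 mm by 85 mm) begins 54 mm behind the grasp point. The pads swing forward as they close: fully open they stand 13 mm farther back than shut.
Start: joints at [1.026, 0.181, 1.607, -0, 1.354, -0.206], TCP at [0.191, 0.542, 0.231] pointing down, gripper open.
Joint ranges: [-2.99, 2.99], [-0.89, 2.07], [0.3, 2.58], [-1.14, 4.28], [0, 2.63], [-3.12, 3.12]. Speed limits (rad/s): [2.57, 2.57, 3.01, 3.14, 3.14, 3.14].

## Interface

Orientations are given as [roll, pitch, yaw] about the fixed x, y, z axes, in that order (R = Rz(yaw) Ry(pitch) Rx(roll)).
In Python, from plant import state, vision, close_job, env gives the robot as it stands.
- The arm moves only by the tool move_arm, never from a script. Its argument "series" is a list that holds one entry, the list of rows, each a list of 7 numbers: the shift along the tool's x, y, z in m, then the turn, a rotation vector about the tool's x, y, z in degrees, then the closure, from -1 (fully open) to 1 (shut). In form: [[[dx, dy, dz, wx, wy, wz, claw], ...]]. A call has 1 to 20 rows; each row shifts and turns the commanded pose from where the row before left it, along the tool's axes as they then stand; what a row does not reach is not made up. A row lasts 1/12 s, in which the tool goes at most 41.7 mm and 7.16 degrees, less where a joint would pass 70% of its speed; a pose out of reach is approached as far as the arm can. A call with a gripper value outside its range is refused whole. The fingers move at their own pace and stop on an object; "newtons" is the grip in N (left out, the last holds). Time passes only in rows, so rows that do not move let the fingers close. It gives the time, the measured TCP pose, the force, the opening and the grip force at its end, in the units of the state.
- state(): the state, without advancing time (a new reading comes with each control period).
- vision.read_camera(name): name is "scene" or "top" or "wrist"; returns the picture (480x640x3 uint8, blue, green, red); there is no depth.
- vision.camera_info(name): a dict with "fovy" (degrees; the focal length in pixels is half the picture's height over the tangent of half this angle, whatever the lens; pixels are square), "cx", "cy" (the principal point, pixels), "R" (3x3) and "t" (3): a world point X has camera coordinates R X + t. Camera axes: x right, y down, z forward; pixel columns grow to the right and rows downward; lengths in m; the calibration is good to about 2 mm. A picture is of the moment at which its call begins: read the wrist's pose just before it. camera_info takes no time and is no camera call; for the wrist camera it gives the pose at the moment of the call.
- close_job(): hands the job in; it is judged then, once.
The state is a dict: "time_s": time; "joints": joint angles; "joint_vel": joint speeds; "joint_torque": joint torques, N m; "ee_pos": TCP position; "tcp_rot": TCP orientation; "contact_force": force on the tool from outside, world axes, zero at the start; "ft_torque": the same for the moment, N m; "finger_gap": finger opening in m; "finger_force": force on a finger pad.
Only numpy, scipy, OpenCV 4.12 (cv2) and the standard library are available. Lean on these libraries where they do the work, as an engineer would, in place of code of your own. Each camera call takes 0.05 s, during which the arm holds its last target. There are 200 camera calls.

## Task

Take the holder that carries the oblong brass tag (not the one with the round disc) out of the wooden rack, stand it upright on the flat steel bench block and let go, then take it again by its two plain side faces and plug it fully home into the press's socket with the tag facing the striker. Let go of it, then pull the striker's knob all the way out to its stop and release it so that it springs back home. Leave the other holder and the things lying about where they are, and do not tip the tag holder over.

Things in the scene. Friction and masses are not known exactly. Their poses are not given: they have to be found in the camera images.
- holder: Aluminium holder with the oblong brass tag, 66 mm high: head 32 (x) by 42 (y) by 46 on a foot 26 (x) by 34 (y) by 20. Origin: centre of the foot's underside, z up. Tag on the -x face, plain face above it. Plain side faces: ±y. A dark groove on top lies nearer the tag side. The rack's uprights cover ±y, so grip it there across x; the press's blocks cover ±x, so grip it there across y.
- tag (a point): Centre of the outer face of the oblong tag (30 wide, 18 high, 2 mm proud), on the holder at x = -18, z = 31 mm.
- round_holder: The other holder: same shape and size, but with a round brass disc (18 mm) in place of the oblong tag. It stands in the other place of the rack and stays there.
- rack: Fixed wooden rack, origin under its centre. Base 70 (x) by 150 (y) by 22 mm high, two places at y = ±30, holes 14 mm deep (a holder's underside is 8 mm, its top 74 mm above the table). Three uprights 28 (x) by 12 (y) mm, to 80 mm above the table, at y = -60, 0, 60. The holders' tags face the rack's +x; either may be in either place.
- bench_block: Fixed flat square steel block 80 by 80 by 18 mm high, origin at the centre of its underside: its top is 18 mm above the table.
- press: Fixed press, origin on the table under the socket's centre, x along the striker. Plate 100 (x) by 80 (y) by 28 mm high; socket hole 28 (x) by 36 (y), 20 deep. Steel backing block at x = 20 to 46, grey guide block at x = -84 to -24; both 36 wide (y), tops 76 mm above the table. The striker comes out of the guide block from the -x side: the tag must point to the press's -x.
- socket (a point): Centre of the socket's floor, 8 mm above the table, axes as the press's: the holder's origin comes here when it is fully home.
- striker (a joint): How far the sprung striker is drawn out along the press's -x, in m: 0 at rest (home), 0.045 at its stop. The spring pulls it back with 200 N/m (9 N at the stop). It may overshoot to -0.006 when it strikes.
- knob (a point): Middle of the waist of the striker's dark steel knob, 39 mm above the table, at home 115 mm from the socket along the press's -x; it moves with the striker. The waist is a level cylinder along the press's x, 22 mm thick, 34 long, closed at its outer end by a flange 34 mm across, 8 thick. Pinch the waist from above across the press's y and pull along the press's -x.
- spool: Copper wire spool, 44 mm across, 32 mm high, origin under its centre; a bystander.
- bowl: Small white bowl, 84 mm across, 35 mm high, origin under its centre; a bystander.
- graver: Graver with a wooden handle lying on the table, 170 mm long, origin near its middle; a bystander.
Mind the look-alikes: they are no part of the job. Of the things shaped like the bench_block, the steel one is meant. Leave any purple or red look-alike of the holder alone.

How it is judged:
On the way, in this order (a step that is already met when the one before it is completed fails the run):
1. the tag holder stands upright and released on the steel bench block (x of holder in the frame of bench_block between -0.04 and 0.04 m and y of holder in the frame of bench_block between -0.04 and 0.04 m and z of holder in the frame of bench_block below 0.022 m and angle between holder's own z axis and vertical below 0.08 rad and linear speed of holder below 0.02 m/s and contact force between the fingers and holder below 0.05 N), for 0.2 s.
2. the tag holder is fully home in the socket, tag towards the striker, and released (horizontal distance between holder and socket below 0.004 m and z of holder in the frame of socket below 0.003 m and angle between holder's own z axis and vertical below 0.08 rad and x of tag in the frame of socket below -0.012 m and contact force between the fingers and holder below 0.05 N), for 0.2 s.
3. the striker is drawn out to its stop (within 3 mm) with the holder home in the socket (horizontal distance between holder and socket below 0.004 m and z of holder in the frame of socket below 0.003 m and angle between holder's own z axis and vertical below 0.08 rad and x of tag in the frame of socket below -0.012 m and value of joint striker above 0.042 m), for 0.05 s.
4. the striker is let go and back home (within 4 mm) (value of joint striker below 0.004 m and contact force between the fingers and striker below 0.05 N), for 0.1 s.
At the end, for the whole second after the job is handed in: The tag holder is fully home in the press's socket (origin within 4 mm of the socket's axis, at most 3 mm above its floor, within 0.08 rad of upright), its tag towards the striker, released and at rest; the striker is back home within 4 mm (horizontal distance between holder and socket below 0.004 m and z of holder in the frame of socket below 0.003 m and angle between holder's own z axis and vertical below 0.08 rad and x of tag in the frame of socket below -0.012 m and value of joint striker between -0.005 and 0.004 m and linear speed of holder below 0.02 m/s); the robot touches nothing.
It fails at once if the round holder is moved by more than 30 mm (distance of round_holder from where it was at the start of the episode above 0.03 m).
It fails at once if the spool is moved by more than 30 mm (distance of spool from where it was at the start of the episode above 0.03 m).
It fails at once if the bowl is moved by more than 30 mm (distance of bowl from where it was at the start of the episode above 0.03 m).
It fails at once if the graver is moved by more than 30 mm (distance of graver from where it was at the start of the episode above 0.03 m).
It fails at once if the tag holder is tipped by more than 0.7 rad (angle between holder's own z axis and vertical above 0.7 rad).
It also fails if it takes over 67 s, if anything falls off the work surface, if the arm or the gripper's body presses on something with over 40 N, if the wrist force passes 120 N, or if a joint passes its speed limit or range.

## Working session

There is one attempt and no reset: what is moved stays moved. The work goes in short steps, Python scripts to look and compute and a tool call to move; the robot and the scene stay as the last step left them, time stands still between calls to the robot, and variables do not carry over. Pictures are saved under pics/ and viewed, at most 12 in all, crops included, and the job is handed in when it is done.

Besides the shell and the picture viewer there is one more tool, called after "Call:" as name([rows], argument=value, ...), one row to a line, values as JSON. move_arm: Moves the arm, as the interface text tells. Its arguments: {"type":"object","properties":{"series":{"type":"array"},"newtons":{"type":"number"}},"required":["series"]}

```bash
ls; mkdir -p pics; python3 - <<'E'
from plant import state, vision, env
import cv2,numpy as np
s=state();print({k:np.round(v,3).tolist() for k,v in s.items()},env.tcp_to_grasp)
for n in("scene","top","wrist"):
    c=vision.camera_info(n);print(n,c['fovy'],c['cx'],c['cy'],np.round(c['R'],3).tolist(),np.round(c['t'],3).tolist())
    cv2.imwrite(f'pics/{n}0.png',vision.read_camera(n))
E
```

```text
pics
{'time_s': 0.0, 'joints': [1.026, 0.182, 1.608, -0.0, 1.354, -0.206], 'joint_vel': [-0.001, -0.001, -0.001, 0.0, -0.0, 0.001], 'joint_torque': [0.001, -44.488, -35.133, -0.0, 0.009, -0.0], 'ee_pos': [0.191, 0.542, 0.23], 'tcp_rot': [-3.14, -0.0, 2.803], 'contact_force': [-0.406, -0.012, 0.709], 'ft_torque': [-0.008, -0.036, -0.01], 'finger_force': 0.0, 'finger_gap': 0.085} -0.0187
scene 42.89499954679523 310.9757099403961 237.56597990428878 [[0.609, 0.793, 0.01], [0.629, -0.476, -0.615], [-0.483, 0.381, -0.789]] [-0.406, -0.273, 1.399]
top 54.943078495337524 321.960573838557 247.88839580061256 [[-0.189, -0.982, 0.001], [-0.951, 0.183, -0.251], [0.246, -0.049, -0.968]] [0.169, 0.557, 0.7]
wrist 64.87601964158553 325.639586433348 242.2991153724348 [[0.331, 0.944, -0.002], [0.899, -0.315, 0.304], [0.286, -0.102, -0.953]] [-0.574, -0.041, 0.38]
```

View pics/top0.png

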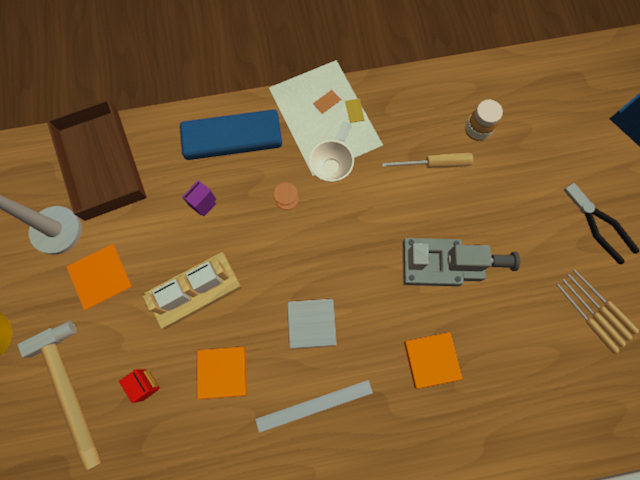

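View pics/scene0.png

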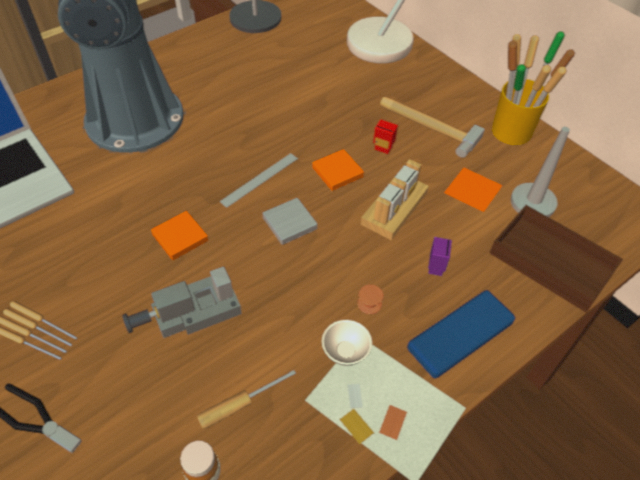

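Top view: rack at (192,290) with its two holders at (170,296) and (205,275). Purple (200,198) and red (140,385) are the look-alikes. The steel block is at (312,323), with orange decoys at (99,275), (221,372) and (433,360). The press is at (445,262), its knob on the right at (512,261). The bowl is at (331,160), spool at (286,196) and graver at (430,161). Next I look closer at the rack.

```bash
python3 - <<'E'
import cv2,numpy as np
t=cv2.imread('pics/top0.png');s=cv2.imread('pics/scene0.png');w=cv2.imread('pics/wrist0.png')
a=cv2.resize(t[240:340,130:255],(400,320),interpolation=cv2.INTER_CUBIC)
b=cv2.resize(s[150:245,350:450],(400,280),interpolation=cv2.INTER_CUBIC)
c=cv2.resize(w,(400,300))
d=cv2.resize(t[225:300,395:525],(400,300),interpolation=cv2.INTER_CUBIC)
o=np.zeros((600,800,3),np.uint8)
o[:300,:400]=a[:300];o[:280,400:]=b;o[300:,:400]=c;o[300:,400:]=d
cv2.imwrite('pics/m1.png',o)
E
```

```text
(no output)
```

View pics/m1.png

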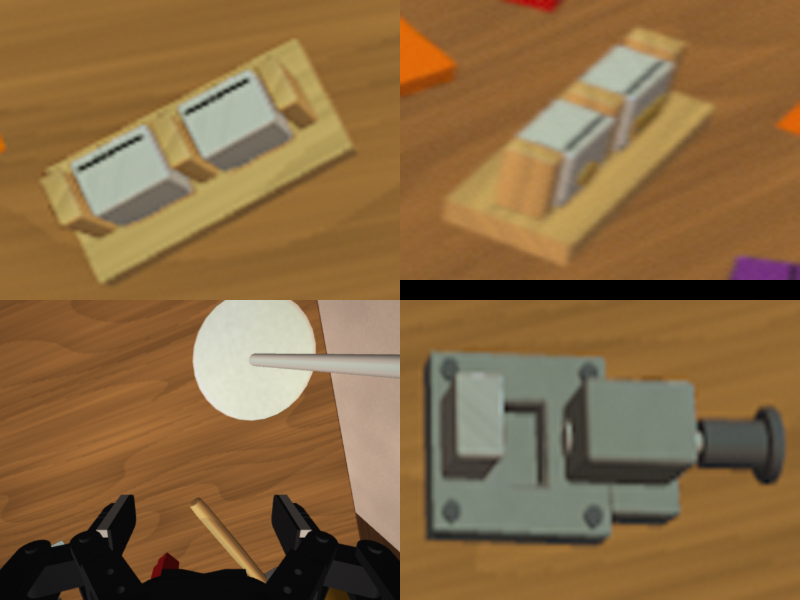

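Both tags face away from the robot and the scene camera sees them at a grazing angle, so the wrist camera must settle which is which. Meanwhile I measure the rest.

```bash
cat > h.py <<'E'
import cv2,numpy as np
from plant import state,vision,env
def cam(n):
    c=vision.camera_info(n);f=240/np.tan(np.radians(c['fovy']/2));return f,c['cx'],c['cy'],np.array(c['R']),np.array(c['t'])
def cast(c,px,z):
    f,cx,cy,R,t=c;px=np.atleast_2d(np.asarray(px,float))
    d=np.c_[(px[:,0]-cx)/f,(px[:,1]-cy)/f,np.ones(len(px))]@R
    C=-R.T@t;return C[:2]+d[:,:2]*((z-C[2])/d[:,2])[:,None]
def proj(c,X):
    f,cx,cy,R,t=c;p=np.atleast_2d(X)@R.T+t;return np.c_[f*p[:,0]/p[:,2]+cx,f*p[:,1]/p[:,2]+cy]
def rect(c,mask,z,roi):
    x0,y0,x1,y1=roi;m=np.zeros_like(mask,np.uint8);m[y0:y1,x0:x1]=mask[y0:y1,x0:x1]
    k=cv2.findContours(m,cv2.RETR_EXTERNAL,cv2.CHAIN_APPROX_NONE)[0];k=max(k,key=cv2.contourArea)
    P=cast(c,k[:,0,:],z).astype(np.float32)
    (x,y),(w,h),a=cv2.minAreaRect(P*1000);return np.round([x,y,w,h,a],1),cv2.contourArea(k)
E
python3 - <<'E'
from h import *
for n in("wrist","top","scene"):
    f,cx,cy,R,t=cam(n);print(n,'C',np.round(-R.T@t,3),'f',f)
c=cam('top');I=cv2.imread('pics/top0.png');H=cv2.cvtColor(I,cv2.COLOR_BGR2HSV);S,V=H[...,1],H[...,2]
for p in[(312,323),(170,297),(175,303),(190,290),(160,315),(425,275),(420,255),(470,258),(437,262),(505,261),(300,310)]:print(p,H[p[1],p[0]])
g=(S<70)&(V>90)
print('block',rect(c,g,.018,(280,290,345,355)))
print('hold',rect(c,(S<40)&(V>175),.074,(150,272,190,312)),rect(c,(S<40)&(V>175),.074,(183,252,228,300)))
print('press',rect(c,S<80,.028,(400,230,464,295)))
E
```

```text
wrist C [0.118 0.568 0.373] f 377.62552195018304
top C [0.389 0.098 0.818] f 461.59538872383075
scene C [ 1.095 -0.34   0.939] f 610.9165020682805
(312, 323) [ 53  20 155]
(170, 297) [ 48  23 186]
(175, 303) [ 19  48 111]
(190, 290) [ 17 152 149]
(160, 315) [ 23 125 173]
(425, 275) [ 51  27 133]
(420, 255) [ 49  23 157]
(470, 258) [ 51  27 131]
(437, 262) [ 51  27 134]
(505, 261) [35 20 78]
(300, 310) [ 53  19 162]
block (array([465.2, 100.7,  79.8,  80. ,  83.1]), 2091.5)
hold (array([548.7, 320.6,  22.7,  39.3,  18.9]), 306.0) (array([571.1, 264.9,  30. ,  39.5,  18.4]), 305.0)
press (array([ 529.3, -129.4,  106.7,   83.8,   77.6]), 2697.0)
```

```bash
cat >> h.py <<'E'
def delta(target,yawdeg=None):
    "tool-frame shift (mm, at current yaw) and wz (deg) to reach target with tool pointing down"
    from scipy.spatial.transform import Rotation as Ro
    s=state();R=Ro.from_euler('xyz',s['tcp_rot']);d=R.as_matrix().T@(np.array(target)-s['ee_pos'])
    y=np.degrees(s['tcp_rot'][2]);print('pos',np.round(np.array(s['ee_pos'])*1000,1),'rpy',np.round(np.degrees(s['tcp_rot']),2),'shift mm',np.round(d*1000,1),'' if yawdeg is None else ('wz',round(-((yawdeg-y+180)%360-180),2)))
E
python3 - <<'E'
from h import *
c=cam('top')
for p in[(55,230),(30,215),(0,200)]:print(p,cast(c,p,0))
s=cam('scene')
print(cast(s,(535,203),0),cast(s,(565,130),0),-s[3].T@s[4])
print(proj(s,[[0.653,0.436,.1],[0.6,.52,.2],[0.6,.52,.1],[0.6,.52,0.]]))
E
```

```text
(55, 230) [[0.7235695  0.53434645]]
(30, 215) [[0.76176871 0.57866681]]
(0, 200) [[0.80239223 0.63296042]]
[[0.72558911 0.53360457]] [[0.6223925  0.76210225]] [ 1.09486225 -0.34027205  0.93894437]
[[487.52601752 168.92167971]
 [509.56485386  95.99767663]
 [496.32696917 135.67257226]
 [484.68680619 170.55898064]]
```

Call:
move_arm([
  [[0,0,0,0,0,7.1,-1],[0,0,0,0,0,7.1,-1],[0,0,0,0,0,7.1,-1],[0,0,0,0,0,7.1,-1],[0,0,0,0,0,7.1,-1],[0,0,0,0,0,7.1,-1],[0,0,0,0,0,7.1,-1],[0,0,0,0,0,7.1,-1],[0,0,0,0,0,7.1,-1],[0,0,0,0,0,7.1,-1],[0,0,0,0,0,7.1,-1],[0,0,0,0,0,7.1,-1],[0,0,0,0,0,7.1,-1],[0,0,0,0,0,7.1,-1],[0,0,0,0,0,7.1,-1],[0,0,0,0,0,7.1,-1],[0,0,0,0,0,7.1,-1],[0,0,0,0,0,7.1,-1],[0,0,0,0,0,7.1,-1],[0,0,0,0,0,7.1,-1]],
])

```text
time_s: 1.82
ee_pos: [0.191, 0.5421, 0.2309]
tcp_rot: [3.141, 0.001, 0.318]
contact_force: [0.1, -0.6, 0.0]
finger_gap: 0.0857
finger_force: 0.0
```

Call:
move_arm([
  [[0.0197,0.0176,-0.0015,0,0,0,-1],[0.0197,0.0176,-0.0015,0,0,0,-1],[0.0197,0.0176,-0.0015,0,0,0,-1],[0.0197,0.0176,-0.0015,0,0,0,-1],[0.0197,0.0176,-0.0015,0,0,0,-1],[0.0197,0.0176,-0.0015,0,0,0,-1],[0.0197,0.0176,-0.0015,0,0,0,-1],[0.0197,0.0176,-0.0015,0,0,0,-1],[0.0197,0.0176,-0.0015,0,0,0,-1],[0.0197,0.0176,-0.0015,0,0,0,-1],[0.0197,0.0176,-0.0015,0,0,0,-1],[0.0197,0.0176,-0.0015,0,0,0,-1],[0.0197,0.0176,-0.0015,0,0,0,-1],[0.0197,0.0176,-0.0015,0,0,0,-1],[0.0197,0.0176,-0.0015,0,0,0,-1],[0.0197,0.0176,-0.0015,0,0,0,-1],[0.0197,0.0176,-0.0015,0,0,0,-1],[0.0197,0.0176,-0.0015,0,0,0,-1],[0.0197,0.0176,-0.0015,0,0,0,-1],[0.0197,0.0176,-0.0015,0,0,0,-1]],
])

```text
time_s: 3.48
ee_pos: [0.6776, 0.3336, 0.2606]
tcp_rot: [-3.142, 0.001, 0.324]
contact_force: [-0.6, -0.3, -0.5]
finger_gap: 0.0852
finger_force: 0.0
```

```bash
python3 - <<'E'
from h import *
c=cam('wrist');np.savez('w1.npz',*c) if 0 else None
I=vision.read_camera('wrist');cv2.imwrite('pics/w1full.png',I)
import pickle;pickle.dump(c,open('w1.pkl','wb'))
p=proj(c,[[.561,.293,.05]])[0].astype(int);print(p,state()['ee_pos'])
x0,y0=max(0,p[0]-130),max(0,p[1]-98);cr=I[y0:y0+195,x0:x0+260];print(x0,y0)
cv2.imwrite('pics/w1.png',cv2.resize(cr,None,fx=3,fy=3,interpolation=cv2.INTER_CUBIC))
E
```

```text
[325 322] [0.68177816 0.33007722 0.26031017]
195 224
```

View pics/w1.png

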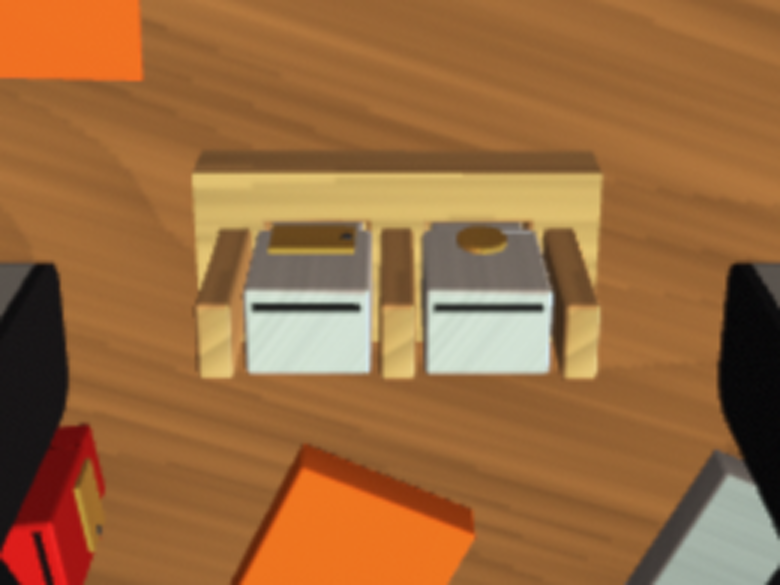

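The left holder, at full pixel (298,331), carries the oblong tag. The right one at (358,331) has the round disc, and the red look-alike is at lower left. I compute its top face from the wrist view.

```bash
python3 - <<'E'
from h import *
import pickle
c=pickle.load(open('w1.pkl','rb'));I=cv2.imread('pics/w1full.png')
f=lambda P:np.array(P)/3+[195,224]
for P in([(247,290),(369,290),(371,374),(247,374)],[(426,290),(550,290),(551,374),(428,374)]):
    X=cast(c,f(P),.074);print(np.round(X*1000,1).tolist(),'ctr',X.mean(0),'sizes',np.linalg.norm(X[0]-X[1]),np.linalg.norm(X[1]-X[2]))
# uprights outer edges z=.08
X=cast(c,f([(197,306),(598,306),(598,377),(200,377)]),.08);print('upr',X.mean(0),np.linalg.norm(X[0]-X[1]),np.degrees(np.arctan2(*(X[0]-X[1])[::-1])),np.degrees(np.arctan2(*(X[3]-X[2])[::-1])))
t=cam('top');print(proj(t,[[.5525,.322,.074]]))
# current
from plant import state
c2=cam('wrist');print(proj(c,[[.5525,.322,.074]]),np.abs(c2[4]-c[4]).max())
E
```

```text
[[560.6, 343.2], [573.4, 305.4], [543.5, 294.8], [530.2, 334.2]] ctr [0.55191411 0.31942385] sizes 0.03985730802491759 0.03169013159807221
[[579.3, 287.8], [592.3, 249.4], [562.8, 237.7], [549.6, 276.7]] ctr [0.57098734 0.26289398] sizes 0.040513307366707 0.03173259176431898
upr [0.56160377 0.29137505] 0.12924856870394713 108.64475534605425 108.64391285475166
[[166.64987508 292.40823241]]
[[295.53230459 333.62793172]] 0.0033938638255927023
```

Call:
move_arm([
  [[0,0,0,0,0,-7,-1],[0,0,0,0,0,-7,-1],[0,0,0,0,0,-7,-1],[0,0,0,0,0,-7,-1],[0,0,0,0,0,-7,-1],[0,0,0,0,0,-7,-1],[0,0,0,0,0,-7,-1],[0,0,0,0,0,-7,-1],[0,0,0,0,0,-7,-1],[0,0,0,0,0,-7,-1],[0,0,0,0,0,-7,-1],[0,0,0,0,0,-7,-1],[0,0,0,0,0,-6,-1],[0,0,0,0,0,0,-1],[0,0,0,0,0,0,-1]],
])

```text
time_s: 4.78
ee_pos: [0.6765, 0.3343, 0.2608]
tcp_rot: [-3.141, -0.0, 1.892]
contact_force: [0.3, -0.2, -0.6]
finger_gap: 0.0853
finger_force: 0.0
```

```bash
python3 -c "
from h import *
delta([.5517,.3197,.13],108.6)"
```

```text
pos [676.5 334.3 260.8] rpy [-179.95   -0.    108.41] shift mm [  25.5 -122.9  130.9] ('wz', np.float64(-0.19))
```

Call:
move_arm([
  [[0.0032,-0.0154,0.0164,0,0,-0.2,-1],[0.0032,-0.0154,0.0164,0,0,0,-1],[0.0032,-0.0154,0.0164,0,0,0,-1],[0.0032,-0.0154,0.0164,0,0,0,-1],[0.0032,-0.0154,0.0164,0,0,0,-1],[0.0032,-0.0154,0.0164,0,0,0,-1],[0.0032,-0.0154,0.0164,0,0,0,-1],[0.0032,-0.0154,0.0164,0,0,0,-1],[0,0,0,0,0,0,-1],[0,0,0,0,0,0,-1],[0,0,0,0,0,0,-1]],
])

```text
time_s: 5.7
ee_pos: [0.5534, 0.3193, 0.1315]
tcp_rot: [3.139, 0.0, 1.897]
contact_force: [0.4, 0.6, 0.5]
finger_gap: 0.0852
finger_force: 0.0
```

```bash
python3 - <<'E'
from h import *
delta([.5517,.3197,.048],108.6)
c=cam('wrist');I=vision.read_camera('wrist');cv2.imwrite('pics/w2.png',I)
H=cv2.cvtColor(I,cv2.COLOR_BGR2HSV);print(proj(c,[[.5517,.3197,.074],[.571,.263,.074]]))
p=proj(c,[[.5517,.3197,.074]])[0].astype(int)
print(rect(c,(H[...,1]<50)&(H[...,2]>150),.074,(max(0,p[0]-150),max(p[1]-70,0),p[0]+150,min(480,p[1]+60))))
E
```

```text
pos [553.4 319.3 131.5] rpy [1.7985e+02 1.0000e-02 1.0871e+02] shift mm [ 1.  -1.7 83.5] ('wz', np.float64(0.11))
[[322.02382405 263.14755177]
 [322.35231983 354.41873396]]
(array([551.5, 320.7,  30.9,  40.3,  18.4]), 3507.5)
```

View pics/w2.png

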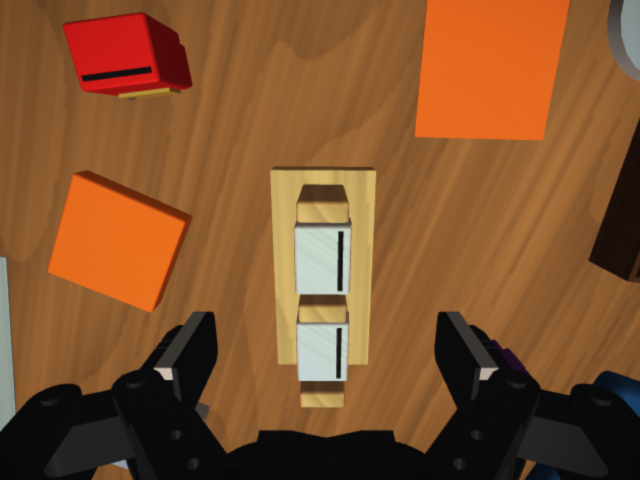

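The tag holder is the upper one at (322,258), between the jaws' line; the measured centre agrees to about 1 mm. Now descend and grip.

Call:
move_arm([
  [[0.0013,-0.0017,0.014,0,0,0,-1],[0,0,0.014,0,0,0,-1],[0,0,0.014,0,0,0,-1],[0,0,0.014,0,0,0,-1],[0,0,0.014,0,0,0,-1],[0,0,0.0135,0,0,0,-1],[0,0,0,0,0,0,-1],[0,0,0,0,0,0,-1],[0,0,0,0,0,0,1],[0,0,0,0,0,0,1],[0,0,0,0,0,0,1],[0,0,0,0,0,0,1],[0,0,0,0,0,0,1],[0,0,0,0,0,0,1],[0,0,0,0,0,0,1],[0,0,0,0,0,0,1],[0,0,0,0,0,0,1],[0,0,0,0,0,0,1]],
], newtons=40)

```text
time_s: 7.25
ee_pos: [0.5506, 0.3199, 0.0476]
tcp_rot: [3.14, -0.0, 1.899]
contact_force: [-0.0, -0.4, 5.3]
finger_gap: 0.0308
finger_force: 42.8
```

Call:
move_arm([
  [[0,0,-0.004,0,0,0,1],[0,0,-0.008,0,0,0,1],[0,0,-0.012,0,0,0,1],[0,0,-0.012,0,0,0,1],[0,0,-0.012,0,0,0,1],[0,0,-0.012,0,0,0,1],[0,0,-0.012,0,0,0,1],[0,0,-0.012,0,0,0,1],[0,0,-0.012,0,0,0,1],[0,0,-0.012,0,0,0,1],[0,0,0,0,0,0,1],[0,0,0,0,0,0,1]],
])

```text
time_s: 8.25
ee_pos: [0.5504, 0.3198, 0.1557]
tcp_rot: [3.14, -0.0, 1.899]
contact_force: [-1.3, 0.6, -2.2]
finger_gap: 0.0314
finger_force: 42.6
```

```bash
python3 - <<'E'
from h import *
print(state()['finger_gap'],state()['finger_force'],state()['joints'])
delta([.465,.101,.1],-10)
t=cam('top');I=vision.read_camera('top');cv2.imwrite('pics/t2.png',I)
H=cv2.cvtColor(I,cv2.COLOR_BGR2HSV);S,V=H[...,1],H[...,2]
# press parts from the top view
for z,roi in((.076,(408,238,432,272)),(.076,(445,240,495,273)),(.039,(485,248,525,275))):
    for lo,hi in((90,120),(120,170),(140,200),(40,100)):
        try:print(z,roi,lo,hi,rect(t,(S<60)&(V>lo)&(V<hi),z,roi))
        except Exception as e:print(e)
v=I[225:300,395:525];cv2.imwrite('pics/pz.png',cv2.resize(v,None,fx=6,fy=6,interpolation=cv2.INTER_CUBIC))
E
```

```text
0.03136945831409087 42.61158252629684 [ 3.40218386e-01  3.84800002e-01  1.51018791e+00 -7.49509274e-06
  1.24464830e+00  1.22809336e-02]
pos [550.4 319.8 155.7] rpy [179.89  -0.   108.79] shift mm [-179.6 -151.4   55.4] ('wz', np.float64(118.79))
0.076 (408, 238, 432, 272) 90 120 (array([520. , -94.3,  19.7,   1.7,  74.2]), 0.5)
0.076 (408, 238, 432, 272) 120 170 (array([536.1, -95.9,  38.3,  57.4,  76.4]), 479.0)
0.076 (408, 238, 432, 272) 140 200 (array([538.3, -98.9,  23.3,  35.1,  76.2]), 272.5)
0.076 (408, 238, 432, 272) 40 100 (array([536.7, -91.6,  29.6,  49.6,  76.4]), 161.5)
0.076 (445, 240, 495, 273) 90 120 (array([ 523.9, -142.5,    8.1,   45.2,   66. ]), 2.5)
0.076 (445, 240, 495, 273) 120 170 (array([ 522.1, -185. ,   59.5,   39.8,   74.2]), 619.0)
0.076 (445, 240, 495, 273) 140 200 (array([ 505.4, -210. ,    5.2,    3.1,   10.7]), 3.5)
0.076 (445, 240, 495, 273) 40 100 (array([ 508.3, -162.7,   66.9,   46.9,   37.4]), 322.0)
0.039 (485, 248, 525, 275) 90 120 (array([ 505.5, -221.3,    5. ,   18.2,   24.8]), 0.0)
0.039 (485, 248, 525, 275) 120 170 (array([ 518.1, -222.3,   12.1,   29.3,   74. ]), 86.0)
0.039 (485, 248, 525, 275) 140 200 (array([ 511.2, -225.4,    5.4,    3.2,   10.7]), 3.5)
0.039 (485, 248, 525, 275) 40 100 (array([ 503.6, -249.8,   47.8,   28.5,   86.7]), 266.5)
```

View pics/pz.png

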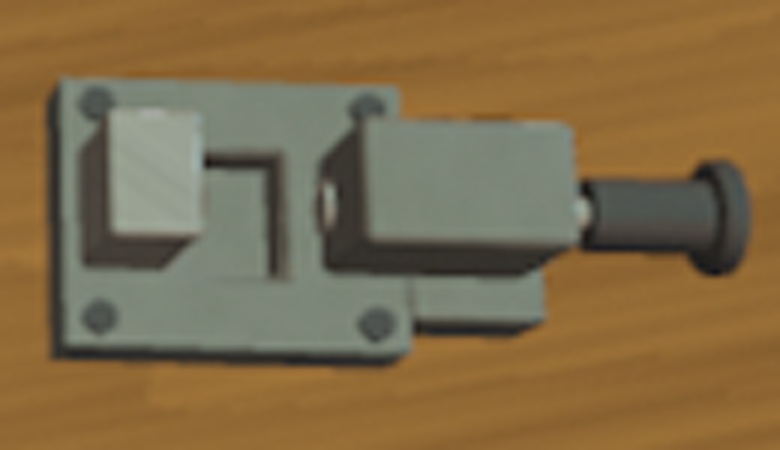

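Call:
move_arm([
  [[-0.01,-0.0084,0,0,0,0,1],[-0.02,-0.0168,0,0,0,0,1],[-0.02,-0.0168,0,0,0,0,1],[-0.02,-0.0168,0,0,0,0,1],[-0.02,-0.0168,0,0,0,0,1],[-0.02,-0.0168,0,0,0,0,1],[-0.02,-0.0168,0,0,0,0,1],[-0.02,-0.0168,0,0,0,0,1],[-0.02,-0.0168,0,0,0,0,1],[-0.01,-0.0084,0,0,0,0,1],[0,0,0,0,0,0,1]],
])

```text
time_s: 9.22
ee_pos: [0.463, 0.0985, 0.1535]
tcp_rot: [-3.139, -0.0, 1.896]
contact_force: [0.3, 0.2, -0.9]
finger_gap: 0.0316
finger_force: 42.6
```

Call:
move_arm([
  [[0,0,0,0,0,3.4,1],[0,0,0,0,0,6.6,1],[0,0,0,0,0,6.6,1],[0,0,0,0,0,6.6,1],[0,0,0,0,0,6.6,1],[0,0,0,0,0,6.6,1],[0,0,0,0,0,6.6,1],[0,0,0,0,0,6.6,1],[0,0,0,0,0,6.6,1],[0,0,0,0,0,6.6,1],[0,0,0,0,0,6.6,1],[0,0,0,0,0,6.6,1],[0,0,0,0,0,6.6,1],[0,0,0,0,0,6.6,1],[0,0,0,0,0,6.6,1],[0,0,0,0,0,6.6,1],[0,0,0,0,0,6.6,1],[0,0,0,0,0,6.6,1],[0,0,0,0,0,6.6,1]],
])

```text
time_s: 10.8
ee_pos: [0.4644, 0.1012, 0.1539]
tcp_rot: [-3.142, 0.001, -0.239]
contact_force: [-0.1, 0.3, -2.3]
finger_gap: 0.0314
finger_force: 42.6
```

```bash
python3 - <<'E'
from h import *
print(state()['finger_gap'])
delta([.465,.101,.0585],-14)
t=cam('top')
P=np.array([(62,77),(398,88),(410,350),(62,346)])/6+[395,225]
X=cast(t,P,.028);print(np.round(X*1000,1).tolist(),X.mean(0),[np.linalg.norm(X[i]-X[i-1]) for i in range(4)])
E
```

```text
0.03136846507135563
pos [464.4 101.2 153.9] rpy [-1.800e+02  8.000e-02 -1.372e+01] shift mm [ 0.8  0.1 95.4] ('wz', np.float64(0.28))
[[580.0, -90.9], [558.0, -187.8], [481.3, -170.5], [501.5, -72.0]] [ 0.53019846 -0.13031297] [np.float64(0.0808174789418897), np.float64(0.09936715941965776), np.float64(0.07857520421701183), np.float64(0.10049446964715937)]
```

Call:
move_arm([
  [[0.0008,0,0.012,0,0,0,1],[0,0,0.012,0,0,0,1],[0,0,0.012,0,0,0,1],[0,0,0.012,0,0,0,1],[0,0,0.012,0,0,0,1],[0,0,0.012,0,0,0,1],[0,0,0.01,0,0,0,1],[0,0,0.006,0,0,0,1],[0,0,0.003,0,0,0,1],[0,0,0.002,0,0,0,1],[0,0,0.001,0,0,0,1],[0,0,0,0,0,0,1],[0,0,0,0,0,0,1]],
])

```text
time_s: 11.88
ee_pos: [0.4659, 0.1003, 0.0611]
tcp_rot: [-3.141, -0.001, -0.234]
contact_force: [-0.5, -0.5, -1.4]
finger_gap: 0.0315
finger_force: 42.6
```

Call:
move_arm([
  [[0,0,0.001,0,0,0,1],[0,0,0.001,0,0,0,1],[0,0,0,0,0,0,1]],
])

```text
time_s: 12.13
ee_pos: [0.4654, 0.1003, 0.0586]
tcp_rot: [-3.142, -0.0, -0.234]
contact_force: [-0.0, -0.1, -1.7]
finger_gap: 0.0313
finger_force: 42.6
```

Call:
move_arm([
  [[0,0,0.0008,0,0,0,1],[0,0,0,0,0,0,1],[0,0,0,0,0,0,1]],
])

```text
time_s: 12.38
ee_pos: [0.4654, 0.1003, 0.0577]
tcp_rot: [3.142, 0.0, -0.234]
contact_force: [0.2, 0.2, -1.1]
finger_gap: 0.0315
finger_force: 42.6
```

Call:
move_arm([
  [[0,0,0.0008,0,0,0,1],[0,0,0,0,0,0,1],[0,0,0,0,0,0,1]],
])

```text
time_s: 12.63
ee_pos: [0.4656, 0.1002, 0.0576]
tcp_rot: [3.141, -0.0, -0.234]
contact_force: [-3.2, -0.3, 4.8]
finger_gap: 0.0314
finger_force: 43.5
```

Touchdown. Release, then rise.

Call:
move_arm([
  [[0,0,0,0,0,0,-1],[0,0,0,0,0,0,-1],[0,0,0,0,0,0,-1],[0,0,0,0,0,0,-1],[0,0,0,0,0,0,-1],[0,0,0,0,0,0,-1],[0,0,-0.01,0,0,0,-1],[0,0,-0.02,0,0,0,-1],[0,0,-0.02,0,0,0,-1],[0,0,-0.02,0,0,0,-1],[0,0,-0.02,0,0,0,-1],[0,0,-0.02,0,0,0,-1],[0,0,-0.02,0,0,0,-1],[0,0,-0.02,0,0,0,-1],[0,0,-0.02,0,0,0,-1],[0,0,0,0,0,0,-1]],
])

```text
time_s: 13.97
ee_pos: [0.4678, 0.1003, 0.2321]
tcp_rot: [-3.14, -0.008, -0.234]
contact_force: [0.8, 0.6, 0.9]
finger_gap: 0.0855
finger_force: 0.0
```

Call:
move_arm([
  [[0,0,0,0,0,-7,-1],[0,0,0,0,0,-7,-1],[0,0,0,0,0,-7,-1],[0,0,0,0,0,-7,-1],[0,0,0,0,0,-7,-1],[0,0,0,0,0,-7,-1],[0,0,0,0,0,-7,-1],[0,0,0,0,0,-7,-1],[0,0,0,0,0,-7,-1],[0,0,0,0,0,-7,-1],[0,0,0,0,0,-7,-1],[0,0,0,0,0,-7,-1],[0,0,0,0,0,-6,-1],[0,0,0,0,0,0,-1],[0,0,0,0,0,0,-1]],
])

```text
time_s: 15.22
ee_pos: [0.4652, 0.1003, 0.2268]
tcp_rot: [-3.141, 0.0, 1.334]
contact_force: [-0.1, 0.3, -0.2]
finger_gap: 0.0851
finger_force: 0.0
```

```bash
python3 - <<'E'
from h import *
import pickle
delta([.465,.101,.13],76.5)
c=cam('wrist');I=vision.read_camera('wrist');cv2.imwrite('pics/w3.png',I);pickle.dump(c,open('w3.pkl','wb'))
print(proj(c,[[.4654,.1003,.084],[.53,-.13,.028]]))
E
```

```text
pos [465.2 100.3 226.8] rpy [-179.98    0.     76.4 ] shift mm [ 0.6 -0.3 96.8] ('wz', np.float64(-0.1))
[[325.07003059 225.58343289]
 [432.15591661 396.89678935]]
```

View pics/w3.png

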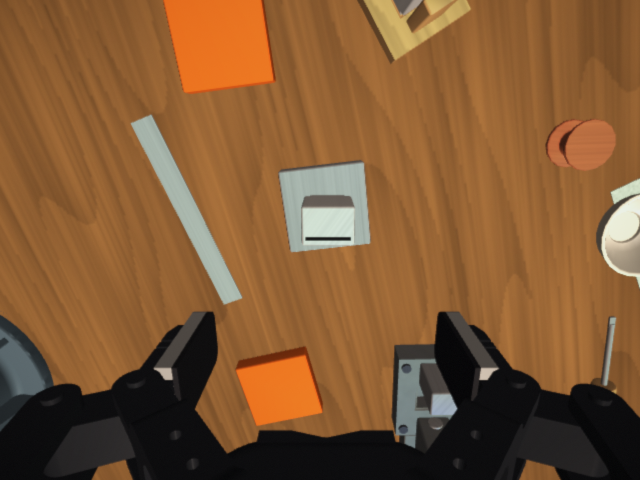

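The holder stands on the steel block at (328,226), groove on the lower side, so its tag faces tool -x, which is the press's -x. I measure its offset before gripping.

```bash
python3 - <<'E'
from h import *
import pickle
c=pickle.load(open('w3.pkl','rb'));I=cv2.imread('pics/w3.png');H=cv2.cvtColor(I,cv2.COLOR_BGR2HSV)
for v in(170,180,190):print(rect(c,(H[...,2]>v)&(H[...,1]<60),.084,(298,200,360,245)))
m=((H[...,1]<60)&(H[...,2]>70)).astype(np.uint8);print('block',rect(c,m,.018,(270,155,378,256)))
print(H[220,330],H[180,330])
E
```

```text
(array([468.6, 102.2,  35.4,  48.4,  76.5]), 2157.0)
(array([469.8,  98.7,  29.2,  44.5,  76.5]), 1858.0)
(array([467.9,  99.1,  29.2,  40.5,  76.5]), 1804.5)
block (array([465.4, 100. ,  80.3,  78.8,  83.1]), 6743.0)
[ 66  17 219] [ 73  20 183]
```

Call:
move_arm([
  [[0,0.0015,0.01,0,0,0,-1],[0,0,0.018,0,0,0,-1],[0,0,0.018,0,0,0,-1],[0,0,0.018,0,0,0,-1],[0,0,0.018,0,0,0,-1],[0,0,0.018,0,0,0,-1],[0,0,0.018,0,0,0,-1],[0,0,0.018,0,0,0,-1],[0,0,0.018,0,0,0,-1],[0,0,0.014,0,0,0,-1],[0,0,0.008,0,0,0,-1],[0,0,0,0,0,0,-1],[0,0,0,0,0,0,-1]],
])

```text
time_s: 16.35
ee_pos: [0.4666, 0.1, 0.0507]
tcp_rot: [-3.141, 0.0, 1.336]
contact_force: [0.5, 0.1, -0.4]
finger_gap: 0.0853
finger_force: 0.0
```

```bash
python3 - <<'E'
from h import *
delta([.4656,.1002,.05],76.5)
E
```

```text
pos [466.6 100.   50.7] rpy [-1.7995e+02  1.0000e-02  7.6540e+01] shift mm [-0.  -1.1  0.7] ('wz', np.float64(0.04))
```

Call:
move_arm([
  [[0,0,0,0,0,0,1],[0,0,0,0,0,0,1],[0,0,0,0,0,0,1],[0,0,0,0,0,0,1],[0,0,0,0,0,0,1],[0,0,0,0,0,0,1],[0,0,0,0,0,0,1],[0,0,-0.005,0,0,0,1],[0,0,-0.012,0,0,0,1],[0,0,-0.012,0,0,0,1],[0,0,-0.012,0,0,0,1],[0,0,-0.012,0,0,0,1],[0,0,-0.012,0,0,0,1],[0,0,-0.012,0,0,0,1],[0,0,-0.012,0,0,0,1],[0,0,-0.012,0,0,0,1],[0,0,0,0,0,0,1],[0,0,0,0,0,0,1]],
], newtons=40)

```text
time_s: 17.85
ee_pos: [0.4671, 0.0999, 0.1523]
tcp_rot: [3.14, -0.0, 1.337]
contact_force: [-0.1, -0.0, -1.8]
finger_gap: 0.0414
finger_force: 40.9
```

```bash
python3 - <<'E'
from h import *
print(state()['finger_gap'])
delta([.5302,-.1303,.15],77)
E
```

```text
0.04135320673951341
pos [467.1  99.9 152.3] rpy [ 1.7993e+02 -1.0000e-02  7.6590e+01] shift mm [-209.3  114.8    2.4] ('wz', np.float64(-0.41))
```

Call:
move_arm([
  [[-0.01,0.0041,0,0,0,-0.4,1],[-0.02,0.0082,0,0,0,0,1],[-0.02,0.0082,0,0,0,0,1],[-0.02,0.0082,0,0,0,0,1],[-0.02,0.0082,0,0,0,0,1],[-0.02,0.0082,0,0,0,0,1],[-0.02,0.0082,0,0,0,0,1],[-0.02,0.0082,0,0,0,0,1],[-0.02,0.0082,0,0,0,0,1],[-0.02,0.0082,0,0,0,0,1],[-0.02,0.0082,0,0,0,0,1],[-0.02,0.0082,0,0,0,0,1],[-0.02,0.0082,0,0,0,0,1],[-0.02,0.0082,0,0,0,0,1],[-0.01,0.0041,0,0,0,0,1],[0,0,0,0,0,0,1],[0,0,0,0,0,0,1],[0,0,0,0,0,0,1]],
])

```text
time_s: 19.35
ee_pos: [0.515, -0.1974, 0.1513]
tcp_rot: [-3.14, -0.001, 1.344]
contact_force: [0.1, 0.2, -1.7]
finger_gap: 0.0413
finger_force: 40.9
```

```bash
python3 - <<'E'
from h import *
import pickle
delta([.5302,-.1303,.15],77)
c=cam('wrist');I=vision.read_camera('wrist');cv2.imwrite('pics/w4full.png',I);pickle.dump(c,open('w4.pkl','wb'))
p=proj(c,[[.5302,-.1303,.028]])[0].astype(int);x0,y0=max(0,p[0]-133),max(0,p[1]-90);print(p,x0,y0)
cv2.imwrite('pics/w4.png',cv2.resize(I[y0:y0+200,x0:x0+266],None,fx=3,fy=3,interpolation=cv2.INTER_CUBIC))
E
```

```text
pos [ 515.  -197.4  151.3] rpy [-1.7991e+02 -6.0000e-02  7.7010e+01] shift mm [68.8 -0.3  1.3] ('wz', np.float64(0.01))
[324 135] 191 45
```

View pics/w4.png

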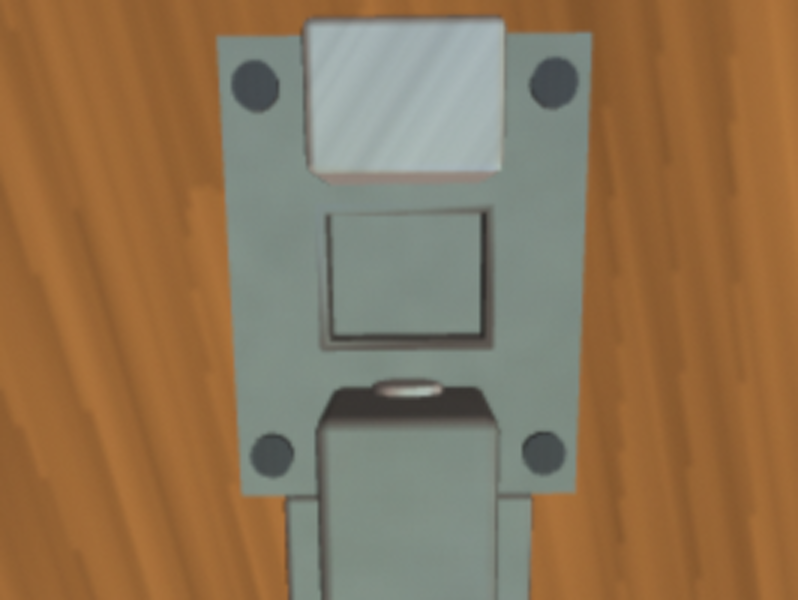

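Excellent clear view: socket mouth corners in the crop at (322,211), (493,207), (491,348), (321,350); plate corners (218,37), (591,34), (577,493), (241,495).

```bash
python3 - <<'E'
from h import *
import pickle
c=pickle.load(open('w4.pkl','rb'));f=lambda P:np.array(P)/3+[191,45]-1/3
for n,P,z in(('sock',[(322,211),(493,207),(491,348),(321,350)],.028),('plate',[(218,37),(591,34),(577,493),(241,495)],.028),('back',[(304,20),(504,18),(502,171),(308,171)],.076)):
    X=cast(c,f(P),z)*1000;m=X.mean(0);a=(X[0]+X[1]-X[2]-X[3]);b=X[1]-X[0]+X[2]-X[3]
    print(n,np.round(m,1),'yaw',np.degrees(np.arctan2(a[1],a[0])),np.degrees(np.arctan2(b[1],b[0]))+90,'size',np.linalg.norm(a)/2,np.linalg.norm(b)/2)
delta([.5302,-.1303,.15],77)
E
```

```text
sock [ 530.9 -132.3] yaw 76.47684842658292 78.04218601220424 size 30.550318697669397 38.58063872625041
plate [ 531.  -131.9] yaw 77.69227690611179 77.46388432633931 size 99.63471004452022 79.92313489039508
back [538.  -99.8] yaw 77.48977371495629 77.32473402532948 size 24.76512181639993 34.85447007526932
pos [ 515.2 -197.3  151.5] rpy [-1.7993e+02 -4.0000e-02  7.7040e+01] shift mm [68.7 -0.4  1.5] ('wz', np.float64(0.04))
```

Call:
move_arm([
  [[0.008,0,0,0,0,-0.5,1],[0.014,0.0006,0,0,0,0,1],[0.014,0,0,0,0,0,1],[0.014,0,0,0,0,0,1],[0.012,0,0,0,0,0,1],[0.006,0,0,0,0,0,1],[0,0,0.01,0,0,0,1],[0,0,0.012,0,0,0,1],[0,0,0.012,0,0,0,1],[0,0,0.012,0,0,0,1],[0,0,0.012,0,0,0,1],[0,0,0.012,0,0,0,1],[0,0,0.008,0,0,0,1],[0,0,0.005,0,0,0,1],[0,0,0,0,0,0,1],[0,0,0,0,0,0,1],[0,0,0,0,0,0,1]],
])

```text
time_s: 20.82
ee_pos: [0.5316, -0.1328, 0.0696]
tcp_rot: [3.14, 0.0, 1.352]
contact_force: [0.6, 0.5, -1.4]
finger_gap: 0.0412
finger_force: 40.9
```

```bash
python3 - <<'E'
from h import *
s=state();print(s['contact_force'],s['finger_gap'])
delta([.5309,-.1313,.0407],77.5)
E
```

```text
[ 0.58974115  0.5338235  -1.41712403] 0.041239946412254654
pos [ 531.6 -132.8   69.6] rpy [1.7993e+02 2.0000e-02 7.7490e+01] shift mm [ 1.3 -1.  28.9] ('wz', np.float64(-0.01))
```

Call:
move_arm([
  [[0.0012,-0.0008,0,0,0,0,1],[0,0,0,0,0,0,1],[0,0,0,0,0,0,1],[0,0,0,0,0,0,1]],
])

```text
time_s: 21.15
ee_pos: [0.5307, -0.1312, 0.0694]
tcp_rot: [3.141, 0.0, 1.353]
contact_force: [0.2, 0.2, -1.3]
finger_gap: 0.0414
finger_force: 40.9
```

Call:
move_arm([
  [[0,0,0.003,0,0,0,1],[0,0,0.003,0,0,0,1],[0,0,0.002,0,0,0,1],[0,0,0.001,0,0,0,1],[0,0,0,0,0,0,1]],
])

```text
time_s: 21.57
ee_pos: [0.5302, -0.131, 0.0594]
tcp_rot: [-3.141, -0.0, 1.352]
contact_force: [-0.2, -1.2, -1.2]
finger_gap: 0.0413
finger_force: 40.9
```

Call:
move_arm([
  [[0,0,0.0015,0,0,0,1],[0,0,0.0015,0,0,0,1],[0,0,0,0,0,0,1]],
])

```text
time_s: 21.82
ee_pos: [0.5303, -0.1311, 0.0567]
tcp_rot: [-3.141, -0.0, 1.352]
contact_force: [-0.2, -0.0, -1.1]
finger_gap: 0.0414
finger_force: 40.9
```

Call:
move_arm([
  [[0,0,0.002,0,0,0,1],[0,0,0.002,0,0,0,1],[0,0,0.002,0,0,0,1],[0,0,0,0,0,0,1]],
])

```text
time_s: 22.15
ee_pos: [0.5301, -0.131, 0.0504]
tcp_rot: [-3.141, -0.0, 1.352]
contact_force: [0.2, -0.4, -1.5]
finger_gap: 0.0416
finger_force: 40.9
```

Going in without any force. Continue.

Call:
move_arm([
  [[0,0,0.002,0,0,0,1],[0,0,0.002,0,0,0,1],[0,0,0.002,0,0,0,1],[0,0,0.001,0,0,0,1],[0,0,0,0,0,0,1]],
])

```text
time_s: 22.57
ee_pos: [0.5302, -0.131, 0.0436]
tcp_rot: [-3.141, -0.0, 1.352]
contact_force: [-0.5, -1.0, -2.1]
finger_gap: 0.0413
finger_force: 40.9
```

Call:
move_arm([
  [[0,0,0.001,0,0,0,1],[0,0,0.001,0,0,0,1],[0,0,0.0005,0,0,0,1],[0,0,0,0,0,0,1]],
])

```text
time_s: 22.9
ee_pos: [0.5307, -0.1312, 0.0419]
tcp_rot: [3.141, 0.0, 1.353]
contact_force: [-2.9, 0.2, 2.3]
finger_gap: 0.0413
finger_force: 41.3
```

Call:
move_arm([
  [[0,0,0.0006,0,0,0,1],[0,0,0.0006,0,0,0,1],[0,0,0,0,0,0,1],[0,0,0,0,0,0,1]],
])

```text
time_s: 23.23
ee_pos: [0.5306, -0.1312, 0.0419]
tcp_rot: [3.142, 0.0, 1.353]
contact_force: [-5.9, 3.0, 14.2]
finger_gap: 0.0411
finger_force: 42.8
```

Solid floor at the expected height. Release and rise, then check.

Call:
move_arm([
  [[0,0,-0.001,0,0,0,1],[0,0,0,0,0,0,-1],[0,0,0,0,0,0,-1],[0,0,0,0,0,0,-1],[0,0,0,0,0,0,-1],[0,0,0,0,0,0,-1],[0,0,0,0,0,0,-1],[0,0,-0.01,0,0,0,-1],[0,0,-0.02,0,0,0,-1],[0,0,-0.02,0,0,0,-1],[0,0,-0.02,0,0,0,-1],[0,0,-0.02,0,0,0,-1],[0,0,-0.02,0,0,0,-1],[0,0,0,0,0,0,-1],[0,0,0,0,0,0,-1]],
])

```text
time_s: 24.48
ee_pos: [0.5315, -0.1316, 0.1532]
tcp_rot: [3.138, 0.001, 1.353]
contact_force: [0.0, -0.1, -0.6]
finger_gap: 0.0852
finger_force: 0.0
```

```bash
python3 - <<'E'
from h import *
import pickle
S=np.array([.5308,-.1314]);u=np.array([np.cos(np.radians(77.5)),np.sin(np.radians(77.5))])
delta([*(S-.115*u),.13],77.5)
c=cam('wrist');I=vision.read_camera('wrist');cv2.imwrite('pics/w5.png',I);pickle.dump(c,open('w5.pkl','wb'))
H=cv2.cvtColor(I,cv2.COLOR_BGR2HSV)
p=proj(c,[[*S,.074]])[0].astype(int);print(p)
for v in(170,185,200):
  print(rect(c,(H[...,2]>v)&(H[...,1]<60),.074,(p[0]-60,p[1]-33,p[0]+60,p[1]+33)))
t=vision.read_camera('scene');sc=cam('scene');q=proj(sc,[[*S,.05]])[0].astype(int)
a=cv2.resize(I[max(0,p[1]-110):p[1]+110,p[0]-110:p[0]+110],(400,400),interpolation=cv2.INTER_CUBIC)
b=cv2.resize(t[q[1]-50:q[1]+50,q[0]-50:q[0]+50],(400,400),interpolation=cv2.INTER_CUBIC)
cv2.imwrite('pics/m5.png',np.hstack([a,b]))
E
```

```text
pos [ 531.5 -131.6  153.2] rpy [1.798e+02 5.000e-02 7.749e+01] shift mm [-114.9   -0.8   23.3] ('wz', np.float64(-0.01))
[322 252]
(array([ 531.5, -131.9,   29.6,   40.4,   77.5]), 2876.5)
(array([ 531.6, -131.9,   29.6,   40.1,   77.5]), 2804.5)
(array([ 531.6, -132.3,   29. ,   39.7,   77.5]), 2727.5)
```

View pics/m5.png

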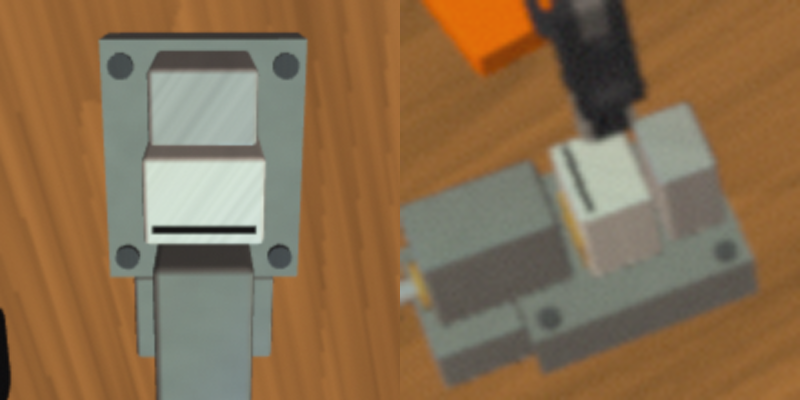

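Fully seated: top at the right place (531.5,-132), groove on the striker side, brass tag showing towards the guide block. Now over the knob.

Call:
move_arm([
  [[-0.01,-0.0008,0,0,0,0,-1],[-0.02,0,0,0,0,0,-1],[-0.02,0,0,0,0,0,-1],[-0.02,0,0,0,0,0,-1],[-0.02,0,0,0,0,0,-1],[-0.016,0,0,0,0,0,-1],[-0.009,0,0,0,0,0,-1],[0,0,0,0,0,0,-1],[0,0,0,0,0,0,-1]],
])

```text
time_s: 25.33
ee_pos: [0.5042, -0.2432, 0.1505]
tcp_rot: [-3.14, -0.001, 1.351]
contact_force: [0.1, 0.4, -0.5]
finger_gap: 0.0853
finger_force: 0.0
```

```bash
python3 - <<'E'
from h import *
S=np.array([.5308,-.1314]);u=np.array([np.cos(np.radians(77.5)),np.sin(np.radians(77.5))]);K=S-.115*u
delta([*K,.021],77.5)
c=cam('top');I=cv2.imread('pics/top0.png')
print(K,proj(c,[[*K,.039],[*(S-.136*u),.039]]))
c=cam('wrist');I=vision.read_camera('wrist');cv2.imwrite('pics/w6.png',I);p=proj(c,[[*K,.039],[*(S-.136*u),.039]]);print(p)
H=cv2.cvtColor(I,cv2.COLOR_BGR2HSV);x,y=p[0].astype(int);print(H[y,x])
for v in (70,85,100):
    try:print(rect(c,(H[...,2]<v)&(H[...,1]<90),.039,(x-45,y-35,x+45,y+60)))
    except Exception as e:print(e)
E
```

```text
pos [ 504.2 -243.2  150.5] rpy [-1.7992e+02 -6.0000e-02  7.7420e+01] shift mm [ -0.2   1.9 129.5] ('wz', np.float64(-0.08))
[ 0.50590944 -0.24367404] [[502.35183128 260.5571745 ]
 [514.50943878 260.89087653]]
[[327.30985101 237.60323114]
 [327.27873955 265.50537681]]
[90 20 78]
(array([ 503.5, -248.1,   47. ,   32.2,   83.7]), 780.0)
(array([ 505.1, -249.8,   49.2,   31.8,   77.5]), 2020.0)
(array([ 507.8, -249.6,   53.1,   32.4,   68.7]), 2054.5)
```

View pics/w6.png

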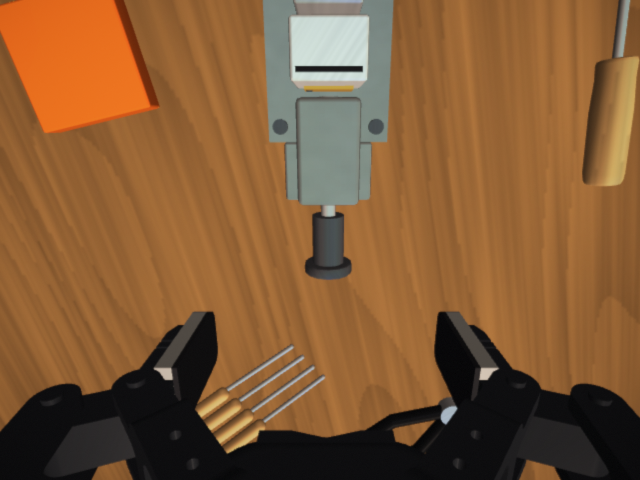

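Knob waist at (328,237), as predicted, and the brass tag shows above the guide block. Check the small tools' clearance before pulling.

```bash
python3 - <<'E'
from h import *
S=np.array([.5308,-.1314]);a=np.radians(77.5);u=np.array([np.cos(a),np.sin(a)]);v=np.array([-u[1],u[0]])
for X in cast(cam('wrist'),[(293,347),(303,357),(312,365),(324,378),(217,398),(245,437),(440,412)],.003):print(np.round([(X-S)@u*1000,(X-S)@v*1000]))
E
```

```text
[-227.   30.]
[-237.   21.]
[-245.   13.]
[-259.    2.]
[-281.  102.]
[-327.   79.]
[-297. -107.]
```

Call:
move_arm([
  [[0,0.0018,0.01,0,0,0,-1],[0,0,0.015,0,0,0,-1],[0,0,0.015,0,0,0,-1],[0,0,0.015,0,0,0,-1],[0,0,0.015,0,0,0,-1],[0,0,0.015,0,0,0,-1],[0,0,0.015,0,0,0,-1],[0,0,0.015,0,0,0,-1],[0,0,0.01,0,0,0,-1],[0,0,0.004,0,0,0,-1],[0,0,0,0,0,0,-1],[0,0,0,0,0,0,-1]],
])

```text
time_s: 26.38
ee_pos: [0.5069, -0.2434, 0.0225]
tcp_rot: [3.141, 0.0, 1.353]
contact_force: [-0.2, -0.6, -0.0]
finger_gap: 0.0854
finger_force: 0.0
```

Call:
move_arm([
  [[0,0,0,0,0,0,1],[0,0,0,0,0,0,1],[0,0,0,0,0,0,1],[0,0,0,0,0,0,1],[0,0,0,0,0,0,1],[0,0,0,0,0,0,1],[0,0,0,0,0,0,1],[0,0,0,0,0,0,1],[0,0,0,0,0,0,1]],
], newtons=60)

```text
time_s: 27.13
ee_pos: [0.5057, -0.2435, 0.0229]
tcp_rot: [-3.139, -0.0, 1.353]
contact_force: [-4.4, 0.9, 7.8]
finger_gap: 0.0205
finger_force: 58.5
```

Call:
move_arm([
  [[-0.003,0,0,0,0,0,1],[-0.006,0,0,0,0,0,1],[-0.006,0,0,0,0,0,1],[-0.006,0,0,0,0,0,1],[-0.006,0,0,0,0,0,1],[-0.006,0,0,0,0,0,1],[-0.005,0,0,0,0,0,1],[-0.003,0,0,0,0,0,1],[-0.002,0,0,0,0,0,1],[0,0,0,0,0,0,1],[0,0,0,0,0,0,1]],
])

```text
time_s: 28.05
ee_pos: [0.4967, -0.2838, 0.0228]
tcp_rot: [-3.139, -0.003, 1.352]
contact_force: [-2.6, 8.4, 10.2]
finger_gap: 0.0201
finger_force: 58.6
```

Call:
move_arm([
  [[-0.002,0,0,0,0,0,1],[-0.001,0,0,0,0,0,1],[-0.001,0,0,0,0,0,1],[-0.001,0,0,0,0,0,1],[0,0,0,0,0,0,1],[0,0,0,0,0,0,1]],
])

```text
time_s: 28.55
ee_pos: [0.4959, -0.2875, 0.0228]
tcp_rot: [-3.139, -0.004, 1.353]
contact_force: [-2.0, 12.2, 12.9]
finger_gap: 0.0201
finger_force: 58.9
```

Call:
move_arm([
  [[-0.001,0,0,0,0,0,1],[-0.001,0,0,0,0,0,1],[0,0,0,0,0,0,1],[0,0,0,0,0,0,1]],
])

```text
time_s: 28.88
ee_pos: [0.4959, -0.2876, 0.0228]
tcp_rot: [-3.139, -0.007, 1.353]
contact_force: [0.9, 18.6, 14.8]
finger_gap: 0.0204
finger_force: 59.2
```

The force rises without motion, so the striker is at its stop. Open to release.

Call:
move_arm([
  [[0,0,0,0,0,0,-1],[0,0,0,0,0,0,-1],[0,0,0,0,0,0,-1],[0,0,0,0,0,0,-1],[0,0,0,0,0,0,-1],[0,0,0,0,0,0,-1],[0,0,0,0,0,0,-1],[0,0,0,0,0,0,-1],[0,0,-0.01,0,0,0,-1],[0,0,-0.02,0,0,0,-1],[0,0,-0.02,0,0,0,-1],[0,0,-0.02,0,0,0,-1],[0,0,-0.02,0,0,0,-1],[0,0,-0.02,0,0,0,-1],[0,0,-0.02,0,0,0,-1],[0,0,0,0,0,0,-1],[0,0,0,0,0,0,-1]],
])

```text
time_s: 30.3
ee_pos: [0.4965, -0.2932, 0.1542]
tcp_rot: [3.138, 0.002, 1.352]
contact_force: [-0.7, 0.7, -0.9]
finger_gap: 0.0851
finger_force: 0.0
```

```bash
python3 - <<'E'
from h import *
c=cam('wrist');I=vision.read_camera('wrist');cv2.imwrite('pics/w7.png',I)
S=np.array([.5308,-.1314]);a=np.radians(77.5);u=np.array([np.cos(a),np.sin(a)])
print(proj(c,[[*S,.074],[*(S-.115*u),.039],[*(S-.14*u),.039]]).round(),state()['ee_pos'],state()['contact_force'])
H=cv2.cvtColor(I,cv2.COLOR_BGR2HSV);x,y=proj(c,[[*(S-.115*u),.039]])[0].astype(int)
r=rect(c,(H[...,2]<85)&(H[...,1]<90),.039,(x-45,y-35,x+45,y+60));print(r,(r[0][:2]/1000-S)@u)
x,y=proj(c,[[*S,.074]])[0].astype(int);print(rect(c,(H[...,2]>185)&(H[...,1]<60),.074,(x-60,max(0,y-33),x+60,y+33)))
E
```

```text
[[321. -67.]
 [322. 164.]
 [322. 200.]] [ 0.49573378 -0.29247281  0.15264958] [-0.32907687  0.15116226 -0.12964165]
(array([ 505. , -249.7,   44.2,   32.5,   77.5]), 2157.0) -0.12107995968189117
(array([ 512.6, -221.9,    9.2,    2.8,   77.5]), 84.0)
```

View pics/w7.png

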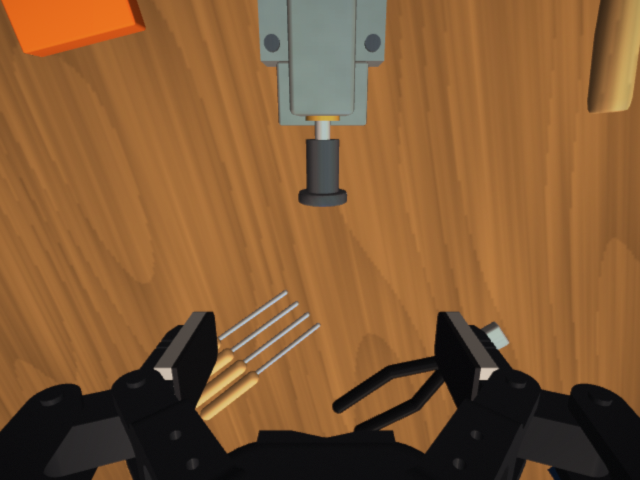

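The knob is back home: its measured centre (505,-249.7) is the same as before the pull. One last numeric check of the holder from the top camera, comparing with its position before.

```bash
python3 - <<'E'
from h import *
c=cam('top');I=vision.read_camera('top');H=cv2.cvtColor(I,cv2.COLOR_BGR2HSV)
x,y=proj(c,[[.5308,-.1314,.074]])[0].astype(int)
for v in(165,180):print(rect(c,(H[...,2]>v)&(H[...,1]<60),.074,(x-12,y-20,x+14,y+20)))
cv2.imwrite('pics/e.png',cv2.resize(I[y-45:y+45,x-60:x+90],None,fx=5,fy=5,interpolation=cv2.INTER_CUBIC))
E
```

```text
(array([ 532.6, -126.2,   22.9,   39.7,   77.8]), 288.0)
(array([ 531.9, -126.2,   20.6,   37.6,   78.3]), 244.5)
```

View pics/e.png

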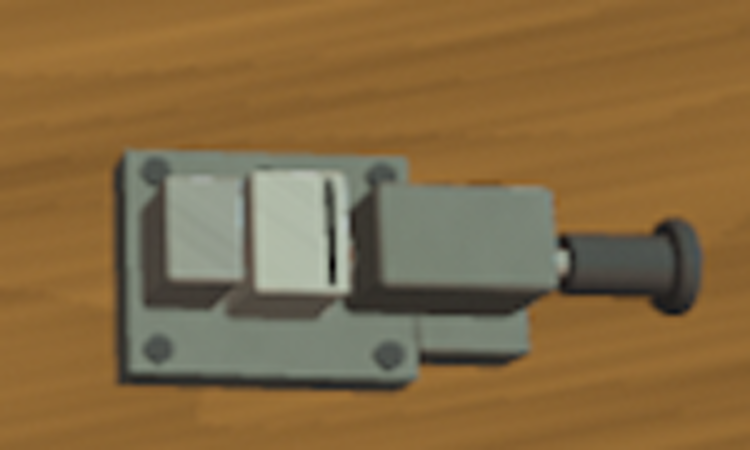

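The holder is upright in the socket with its groove on the striker side. The groove cut the colour mask short, which explains the shifted centre. The knob is home, so I hand in.

```bash
python3 -c "
from plant import close_job
print(close_job())"
```

```text
the job is handed in; nothing more can be done
None
```

The job is handed in: the tag holder stood on the steel block, is plugged home in the press with its tag towards the striker, and the striker was drawn to its stop and sprang back home, at about 30 s of the 67 s; the judge returned no verdict.

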